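Index the tool turret and hold the guard flap at the mark

TASK

On the tool-presetting station, turn the turret one click anticlockwise (seen from above) with the guard flap still shut, so that the red-collared cutter clicks in under the flap, and do not go past it. Then raise the yellow-framed guard flap, which has a handle bar, until it stands in line with the red pointer, and finish while still holding it there, steady, because it falls shut when let go. Leave the other things on the bench alone.

Things in the scene. Friction and masses are not known exactly. Their poses are not given: they have to be found in the camera images.
- station: fixed tool-presetting station: grey base plate 15 mm thick, x -140 to 140 mm, y -265 to 155 mm; steel turret on its right half (axis at x 0, y -110 mm); on its left half a blue guard hood, 232 mm along x, y -35 to 135 mm, open-topped, 120 mm high, shut by the flap. Origin on the bench surface (z = 0); x away from the robot at yaw 0, z up
- turret (a joint): turret angle, rad, growing anticlockwise seen from above. Spring detents at 0 (start), 1.047 (next station, one click) and 2.094 (one too far); stops at -0.2 and 2.3. About 0.2 N m lifts it out of a detent, less and less up to the hump midway; past the hump it pulls itself home. Six cutters stand on it 60 degrees apart, 95 mm from its axis
- turret_handle (a point): centre of the black crossbar handle on the turret's axis, 100 mm above the bench; 64 mm long along this frame's x, 16 mm wide along y, 26 mm high, on a 14 mm thick post; turns with the turret (z up). At the start it lies 30 degrees clockwise of the station's x axis. The turret disc (240 mm diameter) has its top 51 mm above the bench, the cutter tips 104 mm
- red_cutter (a point): top of the cutter with the red collars, the next one on the turret; one click brings it under the guard flap, to x 0, y -15 mm of the station
- flap_axis (a point): point on the flap's hinge axis, midway along it, 125 mm above the bench. The axis is parallel to the station's x; the frame is the station's
- guard_flap: the guard flap: clear panel in a yellow frame, 222 mm along x, reaching 170 mm from the hinge, 7 mm thick, 0.4 to 0.8 kg. Origin on the hinge axis, midway; x along the hinge, y from hinge to handle bar, z out of its upper face. Shut, it lies level and its frame is the station's; raising turns it about its +x (stop at 1.8 rad). Swings freely and falls shut when let go
- flap_bar (a point): middle of the flap's handle bar: round dark steel, 14 mm thick, 130 mm long, parallel to the hinge, 222 mm from the hinge axis in the flap's plane, 45 mm clear of the flap's edge, on two 10 mm arms 120 mm apart (110 mm free between). Below it is only the bench. Moves with the flap, same frame
- pointer (a joint): angle of the red pointer, rad, above level about the flap's hinge axis: the flap is at the mark when raised by this angle. The pointer is clamped, 0.55 to 1.05 rad, and cannot be touched (seen only)
- pointer_tip (a point): the square red tip of the pointer, 235 mm from the flap's axis and 142 mm along +x from the middle of the station, in front of a white quadrant scale with black ticks every 10 degrees; frame turned like the flap's when the flap stands at the mark
- ring_gauge: bystander: brass ring gauge, 36 mm outside diameter, 16 mm high, standing on the station's base plate at its robot-side right corner; origin at the centre of its underside
- caliper: bystander: steel caliper with black slide, 190 mm long, lying on the bench; origin at the centre of its underside
- v_block: bystander: dark steel V-block, 60 x 50 x 45 mm; origin at the centre of its underside
- deburrer: bystander: deburring tool with orange handle, lying on the bench; origin at the centre of its underside
- oil: bystander: oil can, 60 mm diameter, 130 mm high; origin at the centre of its underside
- blank: bystander: upright aluminium bar blank, 40 mm diameter, 60 mm high; origin at the centre of its underside
- parallels: bystander: stack of steel parallels, 120 x 30 x 36 mm; origin at the centre of its underside

How it is judged:
By the outcome, as a careful person would: the job done as asked, in the order asked, and still so for the second after the job is handed in, while the arm keeps its last pose, push and grip.
It also fails if it takes over 48 s, if anything falls off the work surface, if the arm or the gripper's body presses on something with over 40 N, if the wrist force passes 120 N, or if a joint passes its speed limit or range.

ROBOT

A 7-joint arm with a two-finger parallel gripper is mounted at the origin on the work surface. World frame = base frame: x ahead of the robot, y to its left, z up, the work surface at z = 0. Lengths are in m, angles in rad, forces in N, time in s.
With the tool pointing down it reaches from about 0.425 to 0.875 m from the base axis. Payload 4.7 kg.
Tool frame: the origin (TCP) lies between the finger pads; the fingertips stand 14 mm ahead of it and the grasp point (between the pads) lies 5 mm behind it; z points along the fingers, y is the line along which they close (so a half turn about z gives the same grasp; the last joint's range is limited). The gripper opens to 87 mm and grips with 3 to 60 N. Pads are 19 mm wide; open, the fingers measure 117 mm over their backs; the gripper's body (75 mm by 190 mm) begins 51 mm behind the grasp point.
Start: joints at [-1.184, 0.321, -0.07, 1.45, 0.023, 1.371, -0.057], TCP at [0.237, 0.605, 0.237] pointing down, gripper open.
Joint ranges: [-2.86, 2.86], [-0.3, 2.09], [-1.38, 1.24], [0.06, 2.45], [-1.56, 4.7], [0.09, 2.05], [-2.69, 2.69]. Speed limits (rad/s): [2.57, 2.57, 3.14, 3.14, 3.14, 3.14, 3.14].

INTERFACE

Orientations are given as a rotation vector (axis times angle).
In Python, from bench import ctrl gives the robot as it stands.
- The arm moves only by the tool step_arm, never from a script. Its argument "commands" is a list of rows, each an object with "travel": the shift along the tool's x, y, z in m, a list of three; "turn": the turn, a rotation vector about the tool's x, y, z in degrees, a list of three. A call has 1 to 5 rows; each row is the pose to reach, as a shift and turn from the pose commanded when the call began, along the tool's axes at that moment; what a row does not reach only later rows make up. A row lasts 1/10 s, in which the tool goes at most 50 mm and 8.59 degrees, less where a joint would pass 70% of its speed; a pose out of reach is approached as far as the arm can. A call with a gripper value outside its range is refused whole. "gripper" is the opening, from 0 (shut) to 1 (fully open), set as the call begins (left out, the last holds). The fingers move at their own pace and stop on an object; "force" is the grip in N (left out, the last holds). Time passes only in rows, so rows that repeat a pose let the fingers close. It gives the time, the measured TCP pose, the force, the opening and the grip force at its end, in the units of the state.
- ctrl.get_state(): the state, without advancing time (a new reading comes with each control period).
- ctrl.get_image(name): name is "side" or "top"; returns the picture (420x560x3 uint8, red, green, blue); there is no depth.
- ctrl.camera_model(name): a dict with "fx", "fy", "cx", "cy" (pixels), "R" (3x3) and "t" (3): a world point X has camera coordinates R X + t. Camera axes: x right, y down, z forward; pixel columns grow to the right and rows downward; lengths in m; the calibration is good to about 2 mm. A picture is of the moment at which its call begins. camera_model takes no time and is no camera call.
- ctrl.close_job(): hands the job in; it is judged then, once.
The state is a dict: "time": time; "joint_positions": joint angles; "qd": joint speeds; "joint_torque": joint torques, N m; "position": TCP position; "tool_rot": TCP orientation; "ft_force": force on the tool from outside, world axes, zero at the start; "torque": the same for the moment, N m; "grip_width": opening from 0.0 (shut) to 1.0 (fully open); "grip_force": force on a finger pad.
Only numpy, scipy, OpenCV 4.12 (cv2) and the standard library are available. Lean on these libraries where they do the work, as an engineer would, in place of code of your own. Each camera call takes 0.05 s, during which the arm holds its last target. There are 200 camera calls.

## Working session

There is one attempt and no reset: what is moved stays moved. The work goes in short steps, Python scripts to look and compute and a tool call to move; the robot and the scene stay as the last step left them, time stands still between calls to the robot, and variables do not carry over. Pictures are saved under pics/ and viewed, at most 10 in all, crops included, and the job is handed in when it is done.

Besides the shell and the picture viewer there is one more tool, called by a JSON object that holds its "method" and its "body", one argument or row to a line. step_arm: Moves the arm, as the interface text tells. Its arguments: {"type":"object","properties":{"commands":{"type":"array"},"gripper":{"type":"number"},"force":{"type":"number"}},"required":["commands"]}

```bash
mkdir -p pics; ls; python3 - <<'E'
from bench import ctrl
import cv2
s=ctrl.get_state(); print({k:s[k] for k in('time','position','tool_rot','ft_force','grip_width')})
for n in('top','side'):
    im=ctrl.get_image(n); cv2.imwrite(f'pics/{n}0.png',im[:,:,::-1]); m=ctrl.camera_model(n); print(n,m)
E
```

```text
pics
{'time': 0.0, 'position': array([0.23658212, 0.60484935, 0.23545419]), 'tool_rot': array([-5.82092949e-01, -3.08692504e+00,  2.98655524e-03]), 'ft_force': array([ 0.55115764,  0.18717545, -0.15911079]), 'grip_width': 1.0003163066675074}
top {'fx': 497.97389503299263, 'fy': 497.97389503299263, 'cx': 278.2456483726532, 'cy': 213.19861663278368, 'R': array([[ 0.0252098 , -0.99959641, -0.01309494],
       [-0.99183984, -0.02337234, -0.12532939],
       [ 0.12497275,  0.01614761, -0.99202876]]), 't': array([0.02029327, 0.52695571, 1.45085364])}
side {'fx': 493.226507085679, 'fy': 493.226507085679, 'cx': 285.75928192664276, 'cy': 208.31351301942982, 'R': array([[ 0.67712682, -0.73567481, -0.01678835],
       [-0.4152081 , -0.36312948, -0.83410984],
       [ 0.60753725,  0.5717688 , -0.55134285]]), 't': array([-0.3339105 ,  0.31131973,  1.42880765])}
```

View pics/top0.png

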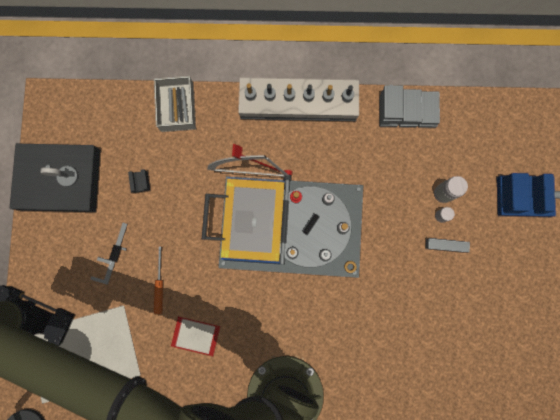

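View pics/side0.png

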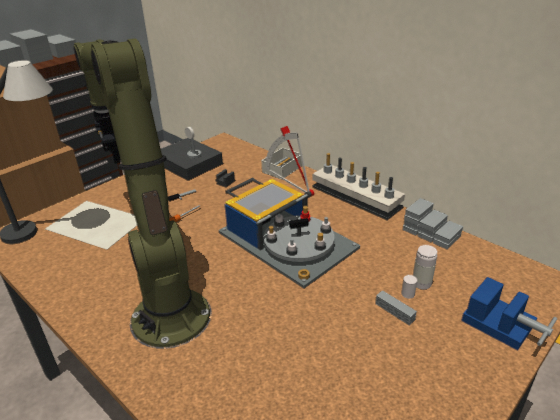

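The top view shows the turret handle at about (311,224), the red cutter at (296,197), the flap bar at about x=210 and the pointer tip at (238,152). In the side view the pointer tip is at (286,130). I'll zoom in for accuracy.

```bash
python3 - <<'E'
import cv2
t=cv2.imread('pics/top0.png')[140:290,190:380]; s=cv2.imread('pics/side0.png')[115:295,205:375]
cv2.imwrite('pics/tc.png',cv2.resize(t,None,fx=4,fy=4,interpolation=2)); cv2.imwrite('pics/sc.png',cv2.resize(s,None,fx=3.3333,fy=3.3333,interpolation=2))
E
```

```text
(no output)
```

View pics/tc.png

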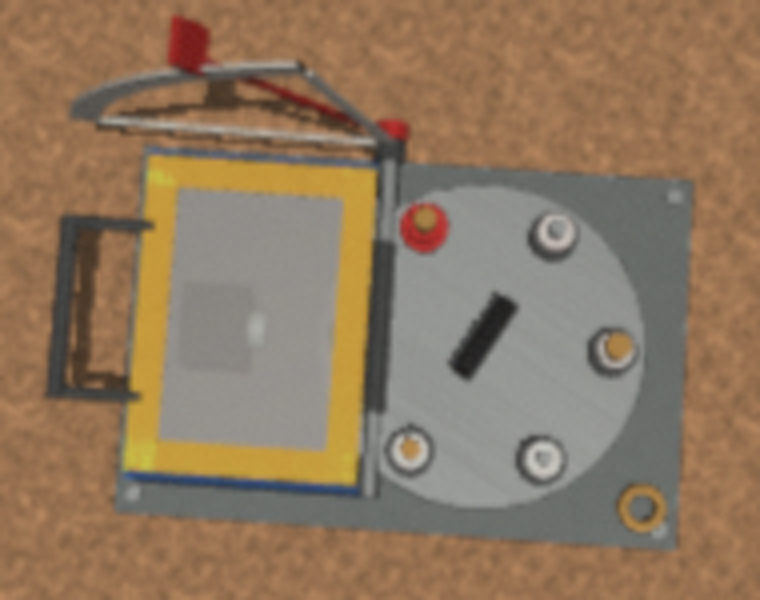

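View pics/sc.png

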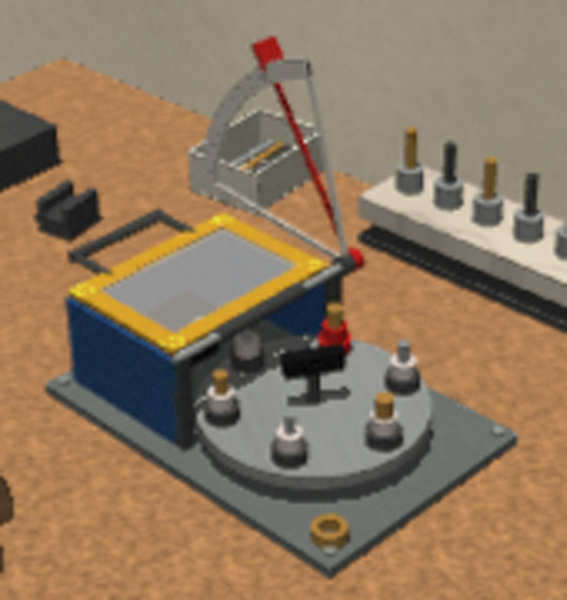

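The plate corners, handle, bar and pointer tip are all sharp in both crops. I'll fit the station pose from these pixels.

```bash
cat > fit.py <<'E'
import numpy as np
from bench import ctrl
from scipy.optimize import least_squares
M={n:ctrl.camera_model(n) for n in('top','side')}
def proj(n,X):
    m=M[n]; c=m['R']@X+m['t']; return np.array([m['fx']*c[0]/c[2]+m['cx'],m['fy']*c[1]/c[2]+m['cy']])
T=lambda u,v:('top',190+u/4-.375,140+v/4-.375)
S=lambda u,v:('side',205+u/3.3333-.35,115+v/3.3333-.35)
def W(p,x,y,z):
    c,s=np.cos(p[2]),np.sin(p[2]); return np.array([p[0]+c*x-s*y,p[1]+s*x+c*y,z])
obs=[(T(693,181),(.14,-.265,.015)),(T(676,549),(-.14,-.265,.015)),(T(118,512),(-.14,.155,.015)),
(T(483,336),(0,-.11,.113)),(T(425,216),(.0823,-.0625,.104)),
(S(332,574),(-.14,-.265,.015)),(S(516,437),(.14,-.265,.015)),(S(47,390),(-.14,.155,.015)),(S(335,307),(.0823,-.0625,.104)),
(T(66,218),(.065,'b',.125)),(T(55,396),(-.065,'b',.125)),
(T(189,43),'tip'),(S(267,52),'tip')]
def pt(p,d):
    if d=='tip': return W(p,.142,p[3]+.235*np.cos(p[4]),.125+.235*np.sin(p[4]))
    return W(p,d[0],p[3]+.222 if d[1]=='b' else d[1],d[2])
def res(p): return np.concatenate([proj(o[0],pt(p,d))-o[1:] for o,d in obs])
if __name__=='__main__':
    r=least_squares(res,[.55,.05,0,-.035,.8],loss='soft_l1'); p=r.x
    print(p.round(4)); print(res(p).reshape(-1,2).round(1).tolist())
    np.save('p.npy',p)
    print('handle',W(p,0,-.11,.1),'bar',W(p,0,p[3]+.222,.125))
    c=proj('top',W(p,0,-.11,.113))
    a=np.degrees(p[2])-30; d=np.radians(a)
    for sg in(1,-1): print('handle end px in crop',(proj('top',W(p,0,-.11,.113)+sg*.032*np.array([np.cos(d),np.sin(d),0]))-[190,140])*4)
    from scipy.spatial.transform import Rotation as R
    print(R.from_rotvec(ctrl.get_state()['tool_rot']).as_matrix().round(3), 'bar ang',a)
E
python3 fit.py
```

```text
[ 0.494   0.0474 -0.0404 -0.0326  1.0163]
[[0.7, -0.6], [0.7, 0.2], [-0.8, 0.2], [1.2, -0.2], [0.5, 0.4], [-0.8, -2.3], [0.6, -1.7], [-1.2, -2.7], [-0.3, -0.4], [0.7, -0.9], [-0.5, 0.7], [0.0, 0.6], [-0.1, -0.6]]
handle [ 0.4895564  -0.06247996  0.1       ] bar [0.50163698 0.23669252 0.125     ]
handle end px in crop [511.23668872 296.01671495]
handle end px in crop [461.19492727 371.44788598]
[[-0.931  0.364 -0.001]
 [ 0.364  0.931 -0.002]
 [-0.    -0.002 -1.   ]] bar ang -32.312346753346084
```

{"method": "step_arm", "body": {
  "commands": [
    {"travel": [-0.03, -0.034, 0.001], "turn": [0, 0, 0]},
    {"travel": [-0.062, -0.07, 0.002], "turn": [0, 0, 0]},
    {"travel": [-0.094, -0.105, 0.003], "turn": [0, 0, 0]},
    {"travel": [-0.126, -0.14, 0.004], "turn": [0, 0, 0]},
    {"travel": [-0.158, -0.176, 0.005], "turn": [0, 0, 0]}
  ],
  "gripper": 0.6
}}

```text
time: 0.6
position: [0.3201, 0.3818, 0.2311]
tool_rot: [-0.582, -3.087, 0.001]
ft_force: [0.9, 0.3, -0.1]
grip_width: 0.648
grip_force: 0.0
```

{"method": "step_arm", "body": {
  "commands": [
    {"travel": [-0.032, -0.036, 0.001], "turn": [0, 0, 0]},
    {"travel": [-0.064, -0.071, 0.002], "turn": [0, 0, 0]},
    {"travel": [-0.096, -0.106, 0.003], "turn": [0, 0, 0]},
    {"travel": [-0.128, -0.141, 0.004], "turn": [0, 0, 0]},
    {"travel": [-0.16, -0.176, 0.005], "turn": [0, 0, 0]}
  ]
}}

```text
time: 1.1
position: [0.4049, 0.1597, 0.2264]
tool_rot: [-0.582, -3.087, -0.001]
ft_force: [1.0, -0.1, 0.2]
grip_width: 0.602
grip_force: 0.0
```

{"method": "step_arm", "body": {
  "commands": [
    {"travel": [-0.032, -0.036, 0.001], "turn": [0, 0, 2]},
    {"travel": [-0.064, -0.071, 0.002], "turn": [0, 0, 5]},
    {"travel": [-0.096, -0.106, 0.003], "turn": [0, 0, 8]},
    {"travel": [-0.128, -0.141, 0.004], "turn": [0, 0, 11]},
    {"travel": [-0.16, -0.176, 0.005], "turn": [0, 0, 11]}
  ]
}}

```text
time: 1.6
position: [0.4897, -0.0623, 0.2215]
tool_rot: [0.877, 3.017, 0.001]
ft_force: [1.1, 0.1, 0.1]
grip_width: 0.599
grip_force: 0.0
```

```bash
cat > go.py <<'E'
import sys,numpy as np
from bench import ctrl
from scipy.spatial.transform import Rotation as R
# args: x y z closing-azimuth(deg), tool down
def go(x,y,z,az):
    s=ctrl.get_state(); A=R.from_rotvec(s['tool_rot']); a=np.radians(az)
    yv=np.array([np.cos(a),np.sin(a),0]); zv=np.array([0,0,-1.]); B=R.from_matrix(np.c_[np.cross(yv,zv),yv,zv])
    print('t',round(s['time'],2),'pos',s['position'].round(4),'F',s['ft_force'].round(1),'grip',round(s['grip_width'],3),round(float(s['grip_force']),1),'q',s['joint_positions'].round(2))
    print('travel',A.inv().apply(np.array([x,y,z])-s['position']).round(4),'turn',np.degrees((A.inv()*B).as_rotvec()).round(2))
if __name__=='__main__': go(*map(float,sys.argv[1:]))
E
python3 - <<'E'
import fit,numpy as np
from scipy.optimize import least_squares
fit.obs=[o for i,o in enumerate(fit.obs) if i not in(5,6,7)]
p=least_squares(fit.res,[.5,.05,0,-.035,1],loss='soft_l1').x
print(p.round(4),fit.res(p).reshape(-1,2).round(1).tolist(),fit.W(p,0,-.11,.1),fit.W(p,0,p[3]+.222,.125))
E
python3 go.py .489 -.062 .105 57.7
```

```text
[ 0.4943  0.0487 -0.0411 -0.0339  1.0151] [[0.3, -0.7], [0.3, 0.2], [-1.3, 0.0], [0.7, -0.3], [0.1, 0.3], [-0.5, -0.6], [0.7, -1.0], [-0.5, 0.5], [-0.0, 0.5], [-0.1, -0.6]] [ 0.48975973 -0.06117865  0.1       ] [0.50201935 0.23665208 0.125     ]
t 1.6 pos [ 0.4897 -0.0623  0.2215] F [1.1 0.1 0.1] grip 0.599 0.0 q [-0.53 -0.02  0.6   1.87  0.01  1.29  1.07]
travel [ 0.0008 -0.0002  0.1165] turn [ 0.04 -0.   -0.11]
```

{"method": "step_arm", "body": {
  "commands": [
    {"travel": [0.001, 0.001, 0.035]},
    {"travel": [0.001, 0.001, 0.075]},
    {"travel": [0.001, 0.001, 0.105]},
    {"travel": [0.001, 0.001, 0.123]},
    {"travel": [0.001, 0.001, 0.123]}
  ]
}}

```text
$.commands[0]: bad value
```

{"method": "step_arm", "body": {
  "commands": [
    {"travel": [0, 0, 0]},
    {"travel": [0, 0, 0]},
    {"travel": [0, 0, 0]},
    {"travel": [0, 0, 0]},
    {"travel": [0, 0, 0]}
  ],
  "gripper": 0.1,
  "force": 25
}}

```text
$.commands[0]: bad value
```

```bash
python3 go.py .4895 -.0615 .098 57.7;  python3 - <<'E'
from bench import ctrl
import cv2
im=ctrl.get_image('side')[:,:,::-1]; cv2.imwrite('pics/s1.png',cv2.resize(im[100:300,180:400],None,fx=2.5,fy=2.5))
E
```

```text
t 1.6 pos [ 0.4897 -0.0623  0.2215] F [1.1 0.1 0.1] grip 0.599 0.0 q [-0.53 -0.02  0.6   1.87  0.01  1.29  1.07]
travel [0.0006 0.0005 0.1235] turn [ 0.04 -0.   -0.11]
```

Both calls were refused because every row needs "turn". I'll resend them with it.

{"method": "step_arm", "body": {
  "commands": [
    {"travel": [0.001, 0.001, 0.035], "turn": [0, 0, 0]},
    {"travel": [0.001, 0.001, 0.075], "turn": [0, 0, 0]},
    {"travel": [0.001, 0.001, 0.105], "turn": [0, 0, 0]},
    {"travel": [0.001, 0.001, 0.123], "turn": [0, 0, 0]},
    {"travel": [0.001, 0.001, 0.123], "turn": [0, 0, 0]}
  ]
}}

```text
time: 2.15
position: [0.4866, -0.0588, 0.0958]
tool_rot: [-0.874, -3.012, 0.004]
ft_force: [0.0, 0.5, -0.4]
grip_width: 0.6
grip_force: 0.0
```

{"method": "step_arm", "body": {
  "commands": [
    {"travel": [0, 0, 0], "turn": [0, 0, 0]},
    {"travel": [0, 0, 0], "turn": [0, 0, 0]},
    {"travel": [0, 0, 0], "turn": [0, 0, 0]},
    {"travel": [0, 0, 0], "turn": [0, 0, 0]},
    {"travel": [0, 0, 0], "turn": [0, 0, 0]}
  ],
  "gripper": 0.1,
  "force": 25
}}

```text
time: 2.65
position: [0.4897, -0.059, 0.0992]
tool_rot: [0.875, 3.016, 0.001]
ft_force: [0.5, 0.4, 0.3]
grip_width: 0.229
grip_force: 0.0
```

```bash
python3 go.py .4895 -.0615 .098 57.7;  python3 - <<'E'
from bench import ctrl
import cv2
im=ctrl.get_image('side')[:,:,::-1]; cv2.imwrite('pics/s1.png',cv2.resize(im[100:300,180:400],None,fx=2.5,fy=2.5))
E
```

```text
t 2.65 pos [ 0.4897 -0.059   0.0992] F [0.5 0.4 0.3] grip 0.229 0.0 q [-0.51  0.11  0.61  2.02 -0.07  1.04  1.14]
travel [-0.0011 -0.0022  0.0012] turn [ 0.06  0.05 -0.05]
```

View pics/s1.png

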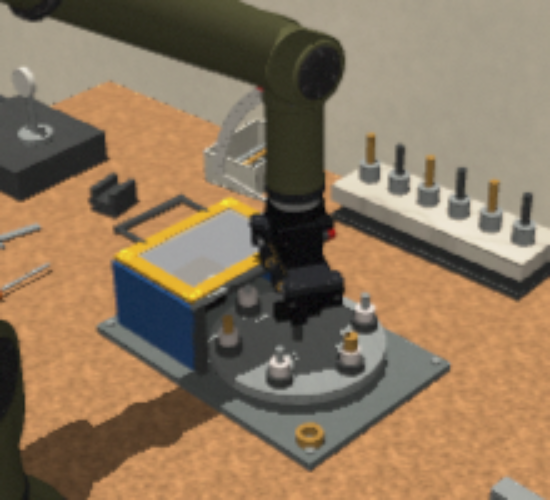

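The side view shows the gripper straight over the handle post (about 300,320 in the crop) and clear of the cutters and flap. The fingers are still closing, so I'll wait.

{"method": "step_arm", "body": {
  "commands": [
    {"travel": [0, -0.001, 0], "turn": [0, 0, 0]},
    {"travel": [0, -0.001, 0], "turn": [0, 0, 0]},
    {"travel": [0, -0.001, 0], "turn": [0, 0, 0]}
  ]
}}

```text
time: 3.0
position: [0.4888, -0.0605, 0.099]
tool_rot: [0.876, 3.017, -0.001]
ft_force: [-2.4, -2.1, 5.7]
grip_width: 0.18
grip_force: 25.0
```

```bash
python3 go.py .4895 -.0615 .098 57.7
```

```text
t 3.0 pos [ 0.4888 -0.0605  0.099 ] F [-2.4 -2.1  5.7] grip 0.18 25.0 q [-0.51  0.11  0.61  2.02 -0.07  1.04  1.14]
travel [-0.0012 -0.0005  0.001 ] turn [-0.02  0.01 -0.08]
```

{"method": "step_arm", "body": {
  "commands": [
    {"travel": [0, 0, 0], "turn": [0, 0, -5]},
    {"travel": [0, 0, 0], "turn": [0, 0, -11]},
    {"travel": [0, 0, 0], "turn": [0, 0, -17]},
    {"travel": [0, 0, 0], "turn": [0, 0, -23]},
    {"travel": [0, 0, 0], "turn": [0, 0, -29]}
  ]
}}

```text
time: 3.5
position: [0.4884, -0.0615, 0.099]
tool_rot: [-0.088, -3.14, 0.002]
ft_force: [-4.4, -4.4, 6.0]
grip_width: 0.177
grip_force: 25.0
```

```bash
python3 go.py .4895 -.0615 .098 117.7
```

```text
t 3.5 pos [ 0.4884 -0.0615  0.099 ] F [-4.4 -4.4  6. ] grip 0.177 25.0 q [-0.48  0.11  0.58  2.02 -0.07  1.04  1.65]
travel [-0.0011  0.0001  0.001 ] turn [ -0.08  -0.06 -30.89]
```

{"method": "step_arm", "body": {
  "commands": [
    {"travel": [0, 0, 0], "turn": [0, 0, -6]},
    {"travel": [0, 0, 0], "turn": [0, 0, -12]},
    {"travel": [0, 0, 0], "turn": [0, 0, -18]},
    {"travel": [0, 0, 0], "turn": [0, 0, -24]},
    {"travel": [0, 0, 0], "turn": [0, 0, -29]}
  ]
}}

```text
time: 4.0
position: [0.4886, -0.0626, 0.099]
tool_rot: [0.701, -3.062, 0.005]
ft_force: [-2.6, -6.8, 4.7]
grip_width: 0.181
grip_force: 25.0
```

{"method": "step_arm", "body": {
  "commands": [
    {"travel": [0, 0, 0], "turn": [0, 0, -2]},
    {"travel": [0, 0, 0], "turn": [0, 0, -2]}
  ]
}}

```text
time: 4.2
position: [0.4887, -0.0626, 0.099]
tool_rot: [0.749, -3.05, 0.005]
ft_force: [-2.6, -6.1, 5.3]
grip_width: 0.181
grip_force: 25.0
```

{"method": "step_arm", "body": {
  "commands": [
    {"travel": [0, 0, 0], "turn": [0, 0, 0]},
    {"travel": [0, 0, 0], "turn": [0, 0, 0]},
    {"travel": [0, 0, 0], "turn": [0, 0, 0]},
    {"travel": [0, 0, 0], "turn": [0, 0, 0]}
  ],
  "gripper": 0.6
}}

```text
time: 4.6
position: [0.4888, -0.0593, 0.0984]
tool_rot: [-0.752, 3.05, 0.001]
ft_force: [-0.5, -0.3, 0.3]
grip_width: 0.462
grip_force: 0.0
```

```bash
python3 go.py .4895 -.0615 .20 117.7
```

```text
t 4.6 pos [ 0.4888 -0.0593  0.0984] F [-0.5 -0.3  0.3] grip 0.462 0.0 q [-0.44  0.11  0.54  2.01 -0.07  1.03  2.18]
travel [ 0.0004 -0.0023 -0.1016] turn [ 0.02  0.01 -0.01]
```

{"method": "step_arm", "body": {
  "commands": [
    {"travel": [0, 0, -0.03], "turn": [0, 0, 0]},
    {"travel": [0, 0, -0.075], "turn": [0, 0, 0]},
    {"travel": [0, 0, -0.12], "turn": [0, 0, 0]}
  ]
}}

```text
time: 4.9
position: [0.4881, -0.0596, 0.2195]
tool_rot: [0.751, -3.049, -0.001]
ft_force: [1.6, 0.2, -0.2]
grip_width: 0.59
grip_force: 0.0
```

```bash
python3 go.py .502 .2367 .218 87.7
```

```text
t 4.9 pos [ 0.4881 -0.0596  0.2195] F [ 1.6  0.2 -0.2] grip 0.59 0.0 q [-0.47 -0.02  0.53  1.87  0.01  1.29  2.11]
travel [-0.1498  0.256   0.0014] turn [ 2.000e-02 -8.000e-02  2.996e+01]
```

{"method": "step_arm", "body": {
  "commands": [
    {"travel": [-0.02, 0.035, 0], "turn": [0, 0, 5]},
    {"travel": [-0.045, 0.077, 0], "turn": [0, 0, 11]},
    {"travel": [-0.07, 0.119, 0], "turn": [0, 0, 17]},
    {"travel": [-0.095, 0.161, 0], "turn": [0, 0, 23]},
    {"travel": [-0.119, 0.203, 0], "turn": [0, 0, 29]}
  ]
}}

```text
time: 5.4
position: [0.4997, 0.1775, 0.2187]
tool_rot: [0.043, 3.141, 0.001]
ft_force: [1.8, -1.0, 0.2]
grip_width: 0.599
grip_force: 0.0
```

```bash
python3 go.py .502 .2367 .218 87.7; python3 - <<'E'
from bench import ctrl
import cv2,numpy as np
im=ctrl.get_image('top')[:,:,::-1]; s=ctrl.get_image('side')[:,:,::-1]
a=cv2.resize(im[140:290,190:380],None,fx=3,fy=3);b=cv2.resize(s[115:295,235:325+10],None,fx=2.5,fy=2.5)
cv2.imwrite('pics/c2.png',np.hstack([a,b]))
E
```

```text
t 5.4 pos [0.4997 0.1775 0.2187] F [ 1.8 -1.   0.2] grip 0.599 0.0 q [-0.69  0.07  0.31  1.78 -0.02  1.29  1.17]
travel [-0.0006  0.0592  0.0007] turn [0.05 0.02 0.72]
```

View pics/c2.png

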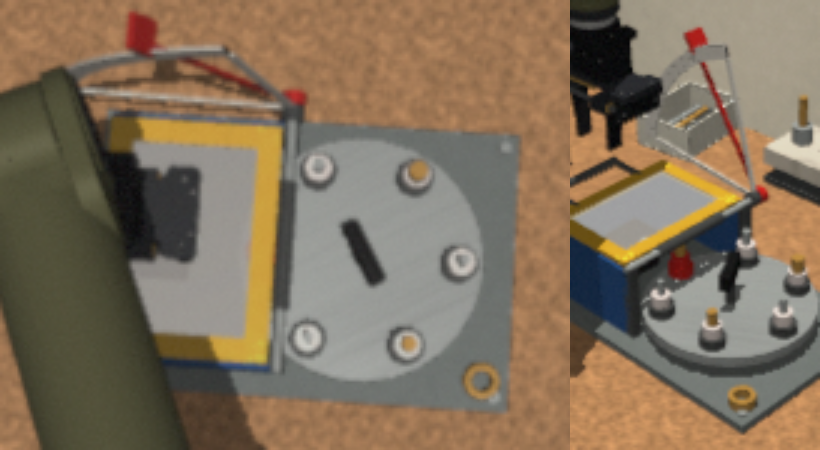

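The red cutter now sits under the flap (side crop about 680,263), the handle has turned one step and the ring gauge is undisturbed. Next is the flap bar.

{"method": "step_arm", "body": {
  "commands": [
    {"travel": [0, 0.03, 0], "turn": [0, 0, 0.7]},
    {"travel": [-0.001, 0.059, 0], "turn": [0, 0, 0.7]},
    {"travel": [-0.001, 0.059, 0.035], "turn": [0, 0, 0.7]},
    {"travel": [-0.001, 0.059, 0.075], "turn": [0, 0, 0.7]},
    {"travel": [-0.001, 0.059, 0.099], "turn": [0, 0, 0.7]}
  ],
  "gripper": 0.5
}}

```text
time: 6.0
position: [0.5008, 0.2336, 0.1166]
tool_rot: [-0.054, -3.138, 0.003]
ft_force: [0.8, 0.2, -0.5]
grip_width: 0.499
grip_force: 0.0
```

```bash
python3 go.py .502 .2367 .12 87.7
```

```text
t 6.0 pos [0.5008 0.2336 0.1166] F [ 0.8  0.2 -0.5] grip 0.499 0.0 q [-0.73  0.21  0.27  1.85 -0.06  1.1   1.1 ]
travel [-0.0011  0.0032 -0.0034] turn [-0.11 -0.17  0.33]
```

{"method": "step_arm", "body": {
  "commands": [
    {"travel": [0, 0, 0], "turn": [0, 0, 0]},
    {"travel": [0, 0, 0], "turn": [0, 0, 0]},
    {"travel": [0, 0, 0], "turn": [0, 0, 0]},
    {"travel": [0, 0, 0], "turn": [0, 0, 0]},
    {"travel": [0, 0, 0], "turn": [0, 0, 0]}
  ],
  "gripper": 0.08,
  "force": 20
}}

```text
time: 6.5
position: [0.5034, 0.2351, 0.1212]
tool_rot: [0.056, 3.138, 0.004]
ft_force: [0.5, 1.0, 3.5]
grip_width: 0.156
grip_force: 20.0
```

{"method": "step_arm", "body": {
  "commands": [
    {"travel": [0, 0, 0], "turn": [0, 0, 0]},
    {"travel": [0, 0, 0], "turn": [0, 0, 0]},
    {"travel": [0, 0, 0], "turn": [0, 0, 0]}
  ]
}}

```text
time: 6.8
position: [0.5034, 0.2351, 0.1212]
tool_rot: [0.056, 3.139, 0.004]
ft_force: [-0.9, 1.4, 5.8]
grip_width: 0.15
grip_force: 20.0
```

```bash
python3 go.py .502 .2367 .12 87.7
```

```text
t 6.8 pos [0.5034 0.2351 0.1212] F [-0.9  1.4  5.8] grip 0.15 20.0 q [-0.73  0.21  0.27  1.84 -0.06  1.1   1.1 ]
travel [0.0015 0.0016 0.0012] turn [0.13 0.14 0.26]
```

{"method": "step_arm", "body": {
  "commands": [
    {"travel": [0, -0.001, -0.022], "turn": [0, 0, 0]},
    {"travel": [0, -0.004, -0.044], "turn": [0, 0, 0]},
    {"travel": [0, -0.01, -0.066], "turn": [0, 0, 0]},
    {"travel": [0, -0.0175, -0.0865], "turn": [0, 0, 0]},
    {"travel": [0, -0.027, -0.1065], "turn": [0, 0, 0]}
  ]
}}

```text
time: 7.3
position: [0.5023, 0.2097, 0.2274]
tool_rot: [0.053, 3.138, 0.007]
ft_force: [3.9, 5.5, -0.7]
grip_width: 0.154
grip_force: 20.0
```

```bash
python3 go.py .502 .208 .228 87.7
```

```text
t 7.3 pos [0.5023 0.2097 0.2274] F [ 3.9  5.5 -0.7] grip 0.154 20.0 q [-0.72  0.09  0.29  1.74 -0.03  1.3   1.12]
travel [ 0.0002 -0.0017 -0.0006] turn [0.27 0.18 0.35]
```

{"method": "step_arm", "body": {
  "commands": [
    {"travel": [0, -0.012, -0.019], "turn": [0, 0, 0]},
    {"travel": [0, -0.025, -0.037], "turn": [0, 0, 0]},
    {"travel": [0, -0.04, -0.053], "turn": [0, 0, 0]},
    {"travel": [0, -0.057, -0.0675], "turn": [0, 0, 0]},
    {"travel": [0, -0.075, -0.0805], "turn": [0, 0, 0]}
  ]
}}

```text
time: 7.8
position: [0.4993, 0.1377, 0.3101]
tool_rot: [0.048, 3.136, 0.016]
ft_force: [-0.3, 7.8, 8.6]
grip_width: 0.154
grip_force: 20.0
```

{"method": "step_arm", "body": {
  "commands": [
    {"travel": [0, -0.001, -0.001], "turn": [0, 0, 0]},
    {"travel": [0, -0.003, -0.002], "turn": [0, 0, 0]},
    {"travel": [0, -0.003, -0.002], "turn": [0, 0, 0]}
  ]
}}

```text
time: 8.1
position: [0.4992, 0.1343, 0.3122]
tool_rot: [0.05, 3.136, 0.015]
ft_force: [-1.3, 10.1, 10.7]
grip_width: 0.154
grip_force: 20.0
```

```bash
python3 go.py .5 .132 .311 87.7; python3 - <<'E'
from bench import ctrl
import cv2,numpy as np
im=ctrl.get_image('top')[:,:,::-1]; s=ctrl.get_image('side')[:,:,::-1]
cv2.imwrite('pics/st3.png',s); cv2.imwrite('pics/tt3.png',im)
a=cv2.resize(im[140:290,190:320],None,fx=3,fy=3);b=cv2.resize(s[105:255,215:345],None,fx=3,fy=3)
cv2.imwrite('pics/c3.png',np.hstack([a,b]))
E
```

```text
t 8.1 pos [0.4992 0.1343 0.3122] F [-1.3 10.1 10.7] grip 0.154 20.0 q [-0.65 -0.01  0.35  1.67 -0.01  1.46  1.23]
travel [-0.0008 -0.0023  0.0011] turn [0.57 0.28 0.47]
```

View pics/c3.png

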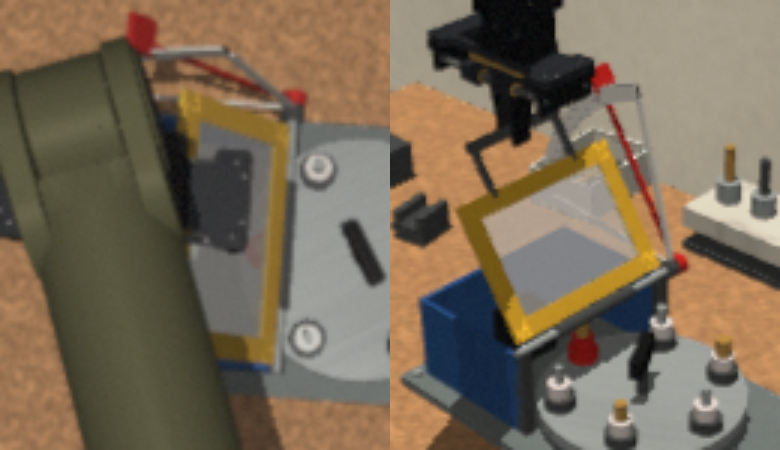

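Side crop: the flap's free corners are at about (603,140) and (460,207), the bar corner at (468,149), and the pointer tip is just behind the gripper. The flap looks almost parallel to the pointer. I'll fit the angle in the same model that gave the pointer.

```bash
python3 - <<'E'
import fit,numpy as np
from fit import W,proj
from scipy.optimize import least_squares
p=np.load('p.npy'); p[1]+=.0008
S=lambda u,v:('side',215+u/3-.33,105+v/3-.33); T=lambda u,v:('top',190+u/3-.33,140+v/3-.33)
def F(a,x,r,n): # flap point
    return W(p,x,p[3]+r*np.cos(a)-n*np.sin(a),.125+r*np.sin(a)+n*np.cos(a))
o=[(S(215,139),.111,.17,0),(S(70,207),-.111,.17,0),(T(182,90),.111,.17,0),(S(79,149),-.065,.222,0)]
f=lambda q:np.concatenate([proj(t[0],F(q[0],x,r,n))-t[1:] for t,x,r,n in o])
q=least_squares(f,[1.]).x; print(q,f(q).round(1))
for i in range(4):
    o1=[o[i]]; g=lambda q:np.concatenate([proj(t[0],F(q[0],x,r,n))-t[1:] for t,x,r,n in o1]); print(i,least_squares(g,[1.]).x)
# tip only
for k in('top','side'):
    d=[x for x in fit.obs if x[1]=='tip' and x[0][0]==k]
    g=lambda a:np.concatenate([proj(t[0],F(a[0],.142,.235,0))-t[1:] for t,_ in d]); print(k,least_squares(g,[1.]).x)
# pointer direction in picture vs flap right edge, side view
for a in(.97,1.,1.03,1.06):
    A=proj('side',F(a,.111,0,0));B=proj('side',F(a,.111,.17,0));print(a,((A-[215,105])*3).round(),((B-[215,105])*3).round())
E
```

```text
[1.01599987] [-1.  -1.1 -1.7 -0.8  0.8 -0.5 -0.3 -1.3]
0 [1.03465768]
1 [1.0666707]
2 [0.99999154]
3 [1.00998822]
top [1.02117005]
side [1.01712636]
0.97 [267. 269.] [207. 136.]
1.0 [267. 269.] [210. 135.]
1.03 [267. 269.] [212. 134.]
1.06 [267. 269.] [215. 133.]
```

```bash
cat > ang.py <<'E'
import cv2,numpy as np,sys
from fit import W,proj,M
from scipy.optimize import minimize
p=np.load('p.npy')
def yel(im):
    h=cv2.cvtColor(im,cv2.COLOR_BGR2HSV); m=cv2.inRange(h,(20,150,70),(32,255,255)); m[:100]=0;m[:,:200]=0;m[260:]=0;m[:,360:]=0
    n,l,s,_=cv2.connectedComponentsWithStats(m); return cv2.convexHull(cv2.findNonZero((l==1+s[1:,4].argmax()).astype(np.uint8))).reshape(-1,2).astype(float)
def model(a,du,dv):
    P=[]
    for x in(-.111,.111):
        for r in(.0,.17):
            for n in(-.0035,.0035): P.append(proj('side',W(p,x,p[3]+r*np.cos(a)-n*np.sin(a),.125+r*np.sin(a)+n*np.cos(a)))+[du,dv])
    return np.array(P)
K=8
def ras(P):
    m=np.zeros((170*K,170*K),np.uint8); h=cv2.convexHull(((P-[200,100]+.5)*K).astype(np.float32)); return cv2.fillConvexPoly(m,h.round().astype(np.int32),1)
def hullpix(H): # pixel squares
    return ras(np.vstack([H+[a,b] for a in(-.5,.5) for b in(-.5,.5)]))
def fit(f,free,x0):
    t=hullpix(yel(cv2.imread(f)))
    def c(v):
        q=list(x0)
        for i,k in enumerate(free): q[k]=v[i]
        return np.count_nonzero(ras(model(*q))!=t)/K/K
    v0=[x0[k] for k in free]; s=np.array([[0]*len(free)]+[[(.1 if k==0 else 1.)*(i==j) for j,k in enumerate(free)] for i in range(len(free))])+v0
    r=minimize(c,v0,method='Nelder-Mead',options=dict(initial_simplex=s)); return r.x,r.fun,t.sum()/K/K
if __name__=='__main__':
    s,f,t=fit('pics/side0.png',(1,2),(0,0,0)); print('shut shift',s,f,t); print('shut a',fit('pics/side0.png',(0,1,2),(0,*s)))
    for g in sys.argv[1:]:
        print(g,fit(g,(0,),(1.,*s)),fit(g,(0,1,2),(1.,*s)))
        # pointer: red tip centroid in first side picture, with same shift
    im=cv2.imread('pics/side0.png'); h=cv2.cvtColor(im,cv2.COLOR_BGR2HSV); m=cv2.inRange(h,(0,150,80),(6,255,255))|cv2.inRange(h,(174,150,80),(180,255,255))
    m=m[120:142,275:300]; m[17:]=0; c=np.argwhere(m).mean(0)[::-1]+[275,120]
    for sh in((0,0),s): print('tip',c,minimize(lambda a:((proj('side',W(p,.142,p[3]+.235*np.cos(a[0]),.125+.235*np.sin(a[0])))+sh-c)**2).sum(),[1.],method='Nelder-Mead').x)
E
python3 ang.py pics/st3.png
```

```text
shut shift [-0.96875 -0.4375 ] 97.375 1737.953125
shut a (array([-0.04091395, -0.56893277, -1.06907425]), np.float64(36.578125), np.float64(1737.953125))
pics/st3.png (array([1.05625]), np.float64(122.8125), np.float64(2744.953125)) (array([ 1.03933818, -0.37149308, -0.20394229]), np.float64(118.234375), np.float64(2744.953125))
tip [285.05882353 129.94117647] [1.0234375]
tip [285.05882353 129.94117647] [1.04121094]
```

The two angles agree within about 0.02 rad. As a shift-free comparison, I'll check the image slope of the flap's right edge against that of the red rod.

```bash
python3 - <<'E'
import cv2,numpy as np
from scipy.optimize import brentq
from fit import W,proj
p=np.load('p.npy')
def line(x,a,n,r0,r1):
    P=[proj('side',W(p,x,p[3]+r*np.cos(a)-n*np.sin(a),.125+r*np.sin(a)+n*np.cos(a))) for r in(r0,r1)]; d=P[1]-P[0]; return d[0]/d[1]
def slope(v,u):
    for _ in range(4):
        k=np.polyfit(v,u,1); e=abs(u-np.polyval(k,v)); g=e<max(2*e.std(),.4); v,u=v[g],u[g]
    return k,len(v),e.std()
# flap right edge: rightmost subpixel transition of saturation-yellow
im=cv2.imread('pics/st3.png').astype(float); y=np.minimum(im[:,:,1],im[:,:,2])-im[:,:,0]
V,U=[],[]
for r in range(158,188):
    row=y[r,270:310]; c=np.where(row>60)[0]
    if len(c): 
        j=c[-1]; V.append(r);U.append(270+j+(row[j]-60)/(row[j]-row[j+1]))
k,n,e=slope(np.array(V),np.array(U)); print('edge',k,n,e)
for nn in(-.0035,.0035): print('flap a',brentq(lambda a:line(.111,a,nn,.03,.15)-k[0],.6,1.4))
for f in('side0','st3'):
    im=cv2.imread(f'pics/{f}.png').astype(float); R=np.clip(im[:,:,2]-np.maximum(im[:,:,0],im[:,:,1])-25,0,None)
    V,U=[],[]
    for r in range(142,186):
        w=R[r,282:312]
        if w.sum()>20: V.append(r);U.append(282+(w*np.arange(30)).sum()/w.sum())
    k,n,e=slope(np.array(V),np.array(U)); print(f,'rod',k,n,e,'a',brentq(lambda a:line(.142,a,0,.03,.2)-k[0],.6,1.4))
E
```

```text
edge [  0.45743682 216.95650723] 30 0.09469820500328043
flap a 0.9631586662660095
flap a 0.9627049351118132
side0 rod [  0.26560097 251.75539232] 11 0.223913004009134 a 1.2169401177630734
st3 rod [  0.36752043 236.53604334] 15 0.19702840824918544 a 1.0792619666718934
```

```bash
python3 - <<'E'
import cv2,numpy as np
from scipy.optimize import brentq
from fit import W,proj
p=np.load('p.npy')
def P(x,a,r): return proj('side',W(p,x,p[3]+r*np.cos(a),.125+r*np.sin(a)))
def sl(x,a,r0,r1): d=P(x,a,r1)-P(x,a,r0); return d[0]/d[1]
print([(a,round(sl(.142,a,.03,.2),4)) for a in(.96,.99,1.02,1.05)], P(.142,1.02,0),P(.142,1.02,.235))
for f in('side0','st3'):
    im=cv2.imread(f'pics/{f}.png').astype(float); R=np.clip(im[:,:,2]-np.maximum(im[:,:,0],im[:,:,1])*1.0-8,0,None)
    pts=[]
    for r in range(142,187):
        c=287.5+(r-139.)*.4; lo=int(round(c))-4; w=R[r,lo:lo+9]; bg=0
        if w.max()>25: w=w*(w>.3*w.max()); pts.append((r,lo+(w*np.arange(9)).sum()/w.sum()))
    a=np.array(pts); 
    for _ in range(4):
        k=np.polyfit(a[:,0],a[:,1],1); e=abs(a[:,1]-np.polyval(k,a[:,0])); a=a[e<max(2*e.std(),.35)]
    print(f,k,len(a),e.std().round(2),a[0],a[-1],brentq(lambda t:sl(.142,t,.03,.2)-k[0],.6,1.4))
s=cv2.imread('pics/st3.png')[115:215,235:325]; cv2.imwrite('pics/c4.png',cv2.resize(s,None,fx=6,fy=6,interpolation=2))
E
```

```text
[(0.96, np.float64(0.4578)), (0.99, np.float64(0.4348)), (1.02, np.float64(0.412)), (1.05, np.float64(0.3894))] [310.25507785 191.48212601] [284.76192474 129.60148897]
side0 [  0.39228637 232.96935397] 28 0.09 [142.         288.56435644] [186.         305.66666667] 1.046137565019844
st3 [  0.39096081 233.23017259] 29 0.11 [142.         288.78625954] [186.        305.6483871] 1.0479041301226173
```

View pics/c4.png

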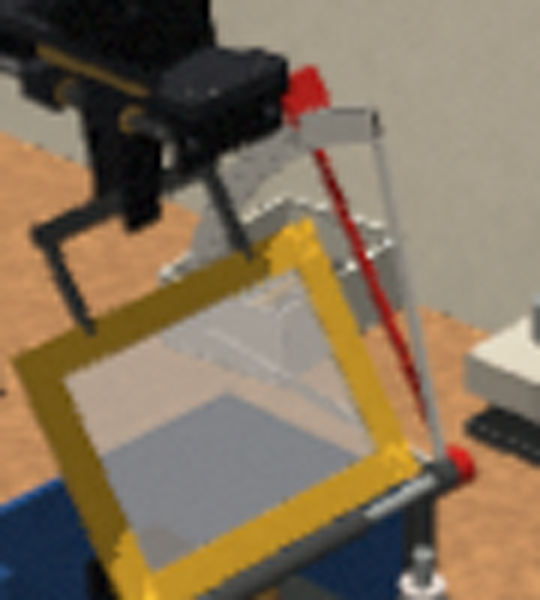

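The crop shows the rod (318,150)–(430,420) and the flap edge (318,225)–(418,455) nearly parallel, with the flap slightly lower. I'll convert several edges to angles.

```bash
python3 - <<'E'
import numpy as np
from scipy.optimize import brentq
from fit import W,proj
p=np.load('p.npy')
def P(c,x,a,r): return proj(c,W(p,x,p[3]+r*np.cos(a),.125+r*np.sin(a)))
def sl(x,a,r0,r1): d=P('side',x,a,r1)-P('side',x,a,r0); return d[0]/d[1]
for nm,x,r0,r1,s in(('armR',.06,.17,.217,41/85),('armL',-.06,.17,.217,45/95),('edgeR',.111,.0,.17,100/230),('edgeL',-.111,0,.17,110/215),('inR',.09,.03,.14,78/185),('inL',-.09,.03,.14,90/195),('rod',.142,.03,.2,112/270)):
    print(nm,round(brentq(lambda a:sl(x,a,r0,r1)-s,.3,1.6),3))
# perpendicular direction positions: free edge midpoint & bar line: row/col of points vs crop
for a in(.96,1.,1.04):
    for x,r in((.111,.17),(-.111,.17),(-.065,.222),(.111,0.0),(-.111,0)): print(a,x,r,((P('side',x,a,r)-[235,115]+.5)*6).round(),end=' ')
    print()
    print('top',[(x,((P('top',x,a,r)-[190,140]+.5)*3).round(1).tolist()) for x,r in((.111,.17),(.111,0),(-.111,0))])
E
```

```text
armR 0.934
armL 0.956
edgeR 0.993
edgeL 0.904
inR 1.013
inL 0.977
rod 1.016
0.96 0.111 0.17 [297. 217.] 0.96 -0.111 0.17 [  3. 354.] 0.96 -0.065 0.222 [ 27. 237.] 0.96 0.111 0.0 [419. 482.] 0.96 -0.111 0 [138. 640.] 
top [(0.111, [177.0, 89.9]), (0.111, [291.3, 127.8]), (-0.111, [275.9, 364.7])]
1.0 0.111 0.17 [303. 214.] 1.0 -0.111 0.17 [  9. 352.] 1.0 -0.065 0.222 [ 35. 233.] 1.0 0.111 0.0 [419. 482.] 1.0 -0.111 0 [138. 640.] 
top [(0.111, [183.4, 89.3]), (0.111, [291.3, 127.8]), (-0.111, [275.9, 364.7])]
1.04 0.111 0.17 [310. 211.] 1.04 -0.111 0.17 [ 16. 350.] 1.04 -0.065 0.222 [ 43. 230.] 1.04 0.111 0.0 [419. 482.] 1.04 -0.111 0 [138. 640.] 
top [(0.111, [189.9, 88.8]), (0.111, [291.3, 127.8]), (-0.111, [275.9, 364.7])]
```

Across the different measures the flap is about 0.03 rad short of the pointer, so I'll nudge it up along the arc by about 6 mm.

{"method": "step_arm", "body": {
  "commands": [
    {"travel": [0, -0.002, -0.001], "turn": [0, 0, 0]},
    {"travel": [0, -0.004, -0.0025], "turn": [0, 0, 0]},
    {"travel": [0, -0.005, -0.0035], "turn": [0, 0, 0]},
    {"travel": [0, -0.005, -0.0035], "turn": [0, 0, 0]},
    {"travel": [0, -0.005, -0.0035], "turn": [0, 0, 0]}
  ]
}}

```text
time: 8.7
position: [0.499, 0.1293, 0.3152]
tool_rot: [0.05, 3.137, 0.014]
ft_force: [-0.5, 8.5, 10.7]
grip_width: 0.155
grip_force: 20.0
```

```bash
python3 go.py .5 .129 .315 87.7; python3 - <<'E'
from bench import ctrl
import cv2,numpy as np
im=ctrl.get_image('top')[:,:,::-1]; s=ctrl.get_image('side')[:,:,::-1]
cv2.imwrite('pics/st5.png',s); cv2.imwrite('pics/tt5.png',im)
a=cv2.resize(im[140:240,190:300],None,fx=4,fy=4,interpolation=2);b=cv2.resize(s[115:215,235:325],None,fx=4,fy=4,interpolation=2)
cv2.imwrite('pics/c5.png',np.hstack([a,b]))
E
python3 ang.py pics/st3.png pics/st5.png
```

```text
t 8.7 pos [0.499  0.1293 0.3152] F [-0.5  8.5 10.7] grip 0.155 20.0 q [-0.65 -0.01  0.35  1.67 -0.    1.47  1.24]
travel [-0.001  -0.0003  0.0002] turn [0.52 0.25 0.49]
shut shift [-0.96875 -0.4375 ] 97.375 1737.953125
shut a (array([-0.04091395, -0.56893277, -1.06907425]), np.float64(36.578125), np.float64(1737.953125))
pics/st3.png (array([1.05625]), np.float64(122.8125), np.float64(2744.953125)) (array([ 1.03933818, -0.37149308, -0.20394229]), np.float64(118.234375), np.float64(2744.953125))
pics/st5.png (array([1.0828125]), np.float64(118.203125), np.float64(2751.640625)) (array([ 1.0749357 , -0.83359053, -0.11304012]), np.float64(116.21875), np.float64(2751.640625))
tip [285.05882353 129.94117647] [1.0234375]
tip [285.05882353 129.94117647] [1.04121094]
```

View pics/c5.png

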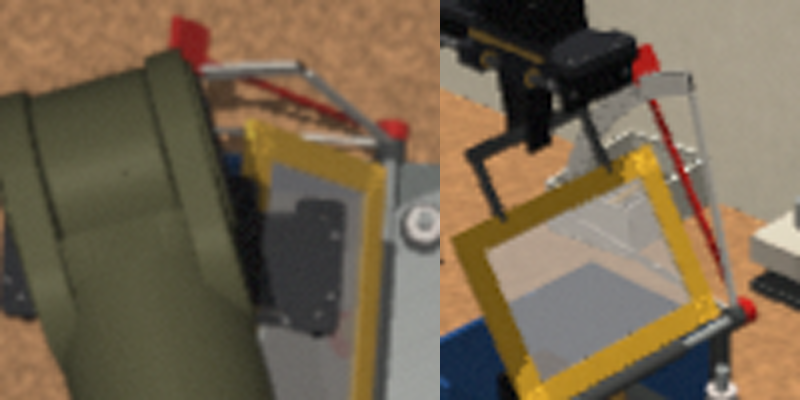

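The top crop puts the flap corner at (247,121). In the side crop the rod (650,98)–(722,278) and the flap edge (655,150)–(718,300) are parallel. The TCP on the arc gives about 1.02–1.03 rad, against about 1.02 for the pointer. The flap is steady and gripped, so I'm handing in.

```bash
python3 -c "
from bench import ctrl
print(abs(ctrl.get_state()['qd']).max()); print(ctrl.close_job())"
```

```text
0.0017345513587234311
the job is handed in; nothing more can be done
None
```

I turned the turret one click so the red-collared cutter sits under the flap, then raised the flap to about 1.02–1.03 rad against a pointer reading of about 1.02 (individual camera readings differed from this by up to about 0.05 rad), and handed in at about 9 s with the arm still holding it.

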